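# Scrub a ball-caster housing and present its ball to the scanner

### The arm

A 6-joint arm with a two-finger parallel gripper is mounted at the origin on the work surface. World frame = base frame: x ahead of the robot, y to its left, z up, the work surface at z = 0. Lengths are in m, angles in rad, forces in N, time in s.
With the tool pointing down it reaches from about 0.35 to 0.925 m from the base axis. Payload 6.4 kg.
Tool frame: the origin (TCP) lies on the centre line of the jaws, within the pads' length; the fingertips stand 11 mm ahead of it and the grasp point (between the pads) lies 8 mm behind it; y points along the fingers, z is the direction in which the jaws open and shut, and the axes are right-handed (so a half turn about y gives the same grasp; the last joint's range is limited). The gripper opens to 85 mm and grips with 20 to 120 N. Pads are 22 mm wide; open, the fingers measure 114 mm over their backs; the gripper's body (76 mm by 85 mm) begins 54 mm behind the grasp point. The pads swing forward as they close: fully open they stand 13 mm farther back than shut.
Start: joints at [1.167, 0.245, 1.558, -0, 1.339, -0.174], TCP at [0.148, 0.633, 0.242] pointing down, gripper open.
Joint ranges: [-3.13, 3.13], [-1.02, 2.26], [0.13, 2.54], [-0.95, 4.09], [0.21, 2.88], [-2.74, 2.74]. Speed limits (rad/s): [2.57, 2.57, 3.14, 3.14, 3.14, 3.14].

### API

Orientations are given as a unit quaternion [x, y, z, w].
In Python, from workcell import sense, viewer, ctrl, spotter gives the robot as it stands.
- The arm moves only by the tool send_rows, never from a script. Its arguments are lists of equal length, an entry for each row: "dr": the turn, a rotation vector about the world's x, y, z in rad, a list of three; "dp": the shift along the world's x, y, z in m, a list of three; "grip": the closure, from -1 (fully open) to 1 (shut). A call has 1 to 5 rows; each row is the pose to reach, as a shift and turn from the pose commanded when the call began; what a row does not reach only later rows make up. A row lasts 1/12 s, in which the tool goes at most 41.7 mm and 7.16 degrees, less where a joint would pass 70% of its speed; a pose out of reach is approached as far as the arm can. A call with a gripper value outside its range is refused whole. The fingers move at their own pace and stop on an object; "newtons" is the grip in N (left out, the last holds). Time passes only in rows, so rows that repeat a pose let the fingers close. It gives the time, the measured TCP pose, the force and the opening at its end, in the units of the state.
- sense(): the state, without advancing time (a new reading comes with each control period).
- viewer.camera(name): name is "scene" or "top" or "wrist"; returns a dict with "img" (400x640x3 uint8, blue, green, red), "z_map" (400x640 float32, m along the optical axis (not along the pixel's ray), 0 where there is no reading), "fovy" (degrees; the focal length in pixels is half the picture's height over the tangent of half this angle, whatever the lens; pixels are square), "cx", "cy" (the principal point, pixels), "T" (4x4, takes a point from camera to world coordinates). Camera axes: x right, y down, z forward; pixel columns grow to the right and rows downward; lengths in m; the calibration is good to about 2 mm. A picture is of the moment at which its call begins.
- ctrl.finish_job(): hands the job in, once; it reports no verdict.
Trained networks look in a picture, given as the dict that the camera call returned (one of the last four; its "shot" number tells which), for a name from the list of things; names that differ only in an ending like _2 or _b are one class to them, and where a whole thing is asked for, a point or a joint stands for the part that bears it (a point fixed in the world has none). Each returns a list of dicts, best first, with "p" (0 to 1); they miss things now and then, are a little off and sometimes report something else, mostly with a low value. They report only what shows in the picture. A call takes as long as a camera call. They do not tell look-alikes from the thing itself.
- spotter.trace(picture, label): "region" (400x640 bool, what is visible of it) and "box" ([left, top, right, bottom] in pixels, round what is visible of it).
The state is a dict: "time": time; "joint_pos": joint angles; "joint_vel": joint speeds; "joint_torque": joint torques, N m; "eef_pos": TCP position; "eef_rot": TCP orientation; "contact_force": force on the tool from outside, world axes, zero at the start; "torque": the same for the moment, N m; "gripper_width": finger opening in m.
Only numpy, scipy, OpenCV 4.12 (cv2) and the standard library are available. Lean on these libraries where they do the work, as an engineer would, in place of code of your own. Each camera call takes 0.05 s, during which the arm holds its last target.

### The job

Clean and check this ball caster: scrub the bore of the clamped housing with the long brush, twice all the way down to the bottom and up again, and stand the brush back in its holder. Then take the dish with the caster's loose ball by its grip block, lift it clear of its stand and only then turn it, in the air over the stand, about a quarter turn so that its white tag squarely faces the scanner post at the height of the post's dark band; keep the dish level and the ball in its middle all the while. Finish while still holding the dish there, motionless, and leave the other things on the table where they are.

Things in the scene. Friction and masses are not known exactly. Their poses are not given: they have to be found in the camera images.
- holder: brush holder, fixed: grey upright tube, outside 52 mm, bore 42 mm, 75 mm tall, inner floor 6 mm above the table, on a round 90 mm foot 5 mm thick; origin: centre of its underside, z up. It stands to the left or the right, nearer the robot than the housing (the white bottle is on the other side)
- brush: long brush standing upright, bristles down, in the holder, 225 mm long: stiff head 28 mm across (33 mm over the bristles, which offer no resistance) from 0 to 75 mm, thin rod 8 mm, then a round wooden handle 20 mm across from 145 to 225 mm; origin: centre of the lower end, z along the brush towards the handle; about 90 g
- brush_tip (a point): lower end of the brush (its origin)
- brush_grip (a point): point on the brush's axis in the handle, 195 mm above the lower end, good to grip from above
- housing: ball-caster housing, fixed: upright steel sleeve open at the top, outside 60 mm, bore 44 mm, rim 100 mm above the table, bore floor 18 mm above it, clamped on a square 100 mm base plate 12 mm thick; origin: centre of the underside, z up. All the way down means the brush's lower end within 15 mm of the bore floor, up again means raised at least 42 mm above that floor. It stands to the left or right of the dish, on the side away from the scanner
- housing_floor (a point): centre of the bore floor of the housing
- stand: stand under the dish, fixed: round foot 100 mm, stem 40 mm, flat rubber top 72 mm across at 60 mm height; origin: centre of its underside
- dish: loose shallow black plastic dish, 112 mm across and 20 mm high, resting on the stand, its inside a cone sloping 7 degrees down to the middle; origin: centre of its underside; x points from the middle to the white tag, -x to the grip, z up; at the start the tag points roughly away from the robot, the grip roughly at it; about 200 g, centre of mass about 14 mm from the middle towards the grip
- dish_grip (a point): middle of the dish's upright black grip block: 40 mm long along the dish's x, 14 mm thick along its y, from 8 to 44 mm above the dish's underside; this point is at x = -82 mm, 28 mm above the underside
- dish_tag (a point): middle of the outer face of the white upright tag plate (44 mm wide, from 8 to 42 mm above the underside), at x = +60 mm, 25 mm above the underside
- dish_centre (a point): point in the dish where the ball's centre lies when it rests in the middle, 18.5 mm above the dish's underside
- ball_center (a point): centre of the loose steel ball, 25 mm across, 64 g, in the dish; it starts to roll if the dish is tilted or jerked
- scanner: scanner post, fixed: grey post 56 mm across, 190 mm tall, on a round 96 mm black foot, with a dark window band all round from 131 to 165 mm height; it scans in every direction; left or right of the dish; origin: centre of its underside
- scanner_window (a point): point on the post's axis at mid height of the dark band, 148 mm above the table
- caster_a: swivel caster standing wheel up on its 60 mm steel plate, about 80 mm tall; a bystander, leave it alone; origin at its underside
- caster_b: a second such caster; a bystander, leave it alone; origin at its underside
- bottle: plain white bottle with black cap, 54 mm across, 130 tall; a bystander, leave it alone; origin at its underside
- tape: roll of clear tape lying flat, 96 mm across, 45 tall; a bystander, leave it alone; origin at its underside
- carton: closed cardboard carton 80 x 100 x 60 mm; a bystander, leave it alone; origin at its underside
- screwdriver: black-handled screwdriver lying on the table; a bystander, leave it alone; origin at its underside
- clamp_joint: black T-shaped pipe joint lying on the table, about 90 x 60 mm, 38 tall; a bystander, leave it alone; origin at its underside
Mind the look-alikes: they are no part of the job. What is shaped like the dish but green or red is not meant.

How it is judged:
By the outcome, as a careful person would: the job done as asked, in the order asked, and still so for the second after the job is handed in, while the arm keeps its last pose, push and grip.
It also fails if it takes over 72 s, if anything falls off the work surface, if the arm or the gripper's body presses on something with over 40 N, if the wrist force passes 120 N, or if a joint passes its speed limit or range.

## Working session

There is one attempt and no reset: what is moved stays moved. The work goes in short steps, Python scripts to look and compute and a tool call to move; the robot and the scene stay as the last step left them, time stands still between calls to the robot, and variables do not carry over. Pictures are saved under pics/ and viewed, and the job is handed in when it is done.

Besides the shell and the picture viewer there is one more tool, called after "Call:" as a command line: name --argument value ..., lists and objects as JSON in quotes. send_rows: Moves the arm, as the interface text tells. Its arguments: {"type":"object","properties":{"dr":{"type":"array","items":{"type":"array","items":{"type":"number"}}},"dp":{"type":"array","items":{"type":"array","items":{"type":"number"}}},"grip":{"type":"array","items":{"type":"number"}},"newtons":{"type":"number"}},"required":["dr","dp","grip"]}

```bash
ls; mkdir -p pics
cat > h.py <<'E'
import numpy as np, cv2
from workcell import sense, viewer, ctrl, spotter
def K(c):
    h=c["img"].shape[0]; return h/2/np.tan(np.radians(c["fovy"])/2)
def cloud(c):
    f=K(c); z=c["z_map"]; v,u=np.mgrid[:z.shape[0],:z.shape[1]]
    P=np.stack([(u-c["cx"])*z/f,(v-c["cy"])*z/f,z,np.ones_like(z)],-1)
    return (P@np.array(c["T"]).T)[...,:3], z>0
def px(c,p):
    q=np.linalg.inv(np.array(c["T"]))@np.r_[p,1]; f=K(c)
    return q[0]/q[2]*f+c["cx"], q[1]/q[2]*f+c["cy"]
E
python3 - <<'E'
from h import *
import pickle
s=sense(); print({k:np.round(v,3) for k,v in s.items()})
for n in ["scene","top"]:
    c=viewer.camera(n); cv2.imwrite(f"pics/{n}0.png",c["img"]); pickle.dump(c,open(n+"0.pkl","wb"))
    print(n,c["fovy"],np.round(c["T"],3).tolist())
    P,ok=cloud(c)
    for l in ["holder","brush","housing","stand","dish","ball_center","scanner","dish_tag","dish_grip"]:
        try:r=spotter.trace(c,l)
        except Exception as e: print(l,e); continue
        for d in r[:4]:
            m=d["region"]&ok; print(l,round(d["p"],2),np.round(d["box"]),np.round(np.median(P[m],0),3),np.round(P[m].max(0),3),np.round(P[m].min(0),3))
E
```

```text
pics
{'time': np.float64(0.0), 'joint_pos': array([ 1.167,  0.246,  1.559, -0.   ,  1.339, -0.174]), 'joint_vel': array([-0.002, -0.   ,  0.001, -0.002,  0.001, -0.   ]), 'joint_torque': array([-2.0000e-03, -4.2951e+01, -3.2613e+01, -0.0000e+00,  5.0000e-03,
        0.0000e+00]), 'eef_pos': array([0.148, 0.632, 0.241]), 'eef_rot': array([ 0.703, -0.081,  0.081, -0.702]), 'contact_force': array([-0.027, -0.351,  0.957]), 'torque': array([ 0.021, -0.016, -0.02 ]), 'gripper_width': np.float64(0.085)}
scene 51.97114093307219 [[-0.636, 0.612, -0.469, 1.029], [0.771, 0.515, -0.374, 0.38], [0.012, -0.6, -0.8, 0.976], [0.0, 0.0, 0.0, 1.0]]
holder 0.84 [262. 159. 290. 187.] [ 0.481 -0.216  0.013] [ 0.507 -0.187  0.082] [ 0.421 -0.276  0.002]
holder 0.39 [203. 242. 232. 275.] [ 0.79  -0.136  0.02 ] [ 0.819 -0.103  0.083] [ 0.745 -0.218 -0.003]
brush 0.74 [266. 117. 279. 163.] [ 0.468 -0.23   0.18 ] [ 0.48  -0.219  0.234] [ 0.449 -0.246  0.065]
brush 0.5 [206. 154. 247. 220.] [ 0.641 -0.243  0.094] [ 0.677 -0.212  0.195] [ 0.502 -0.449 -0.002]
brush 0.36 [441. 299. 472. 336.] [0.527 0.411 0.036
[... 2978 characters left out ...]
 0.89 [240. 257. 300. 298.] [0.344 0.16  0.012] [0.401 0.227 0.05 ] [ 0.293  0.061 -0.003]
dish_tag 0.85 [381. 265. 425. 322.] [ 0.272 -0.214  0.012] [ 0.368 -0.155  0.05 ] [ 0.211 -0.264  0.   ]
dish_tag 0.59 [139. 262. 201. 309.] [0.339 0.394 0.013] [0.397 0.49  0.052] [ 0.287  0.326 -0.005]
dish_grip 0.95 [137. 264. 206. 303.] [0.34  0.391 0.013] [0.397 0.505 0.05 ] [ 0.288  0.326 -0.002]
dish_grip 0.82 [237. 258. 304. 297.] [0.342 0.159 0.013] [0.4   0.219 0.05 ] [ 0.29   0.059 -0.003]
dish_grip 0.69 [381. 262. 424. 324.] [ 0.272 -0.214  0.013] [ 0.369 -0.154  0.05 ] [ 0.211 -0.264 -0.002]
dish_grip 0.64 [293. 172. 329. 232.] [0.553 0.023 0.073] [0.627 0.086 0.11 ] [ 0.451 -0.036 -0.003]
```

View pics/scene0.png

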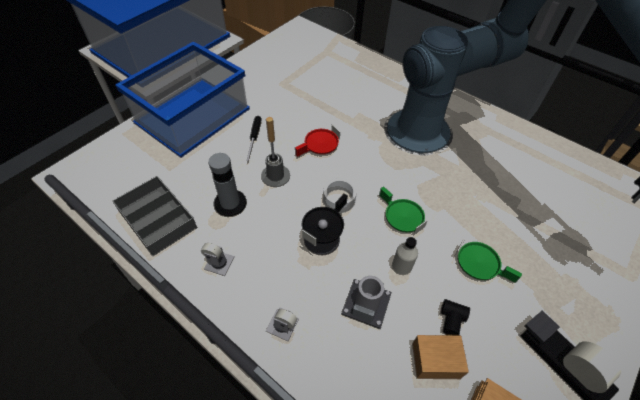

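View pics/top0.png

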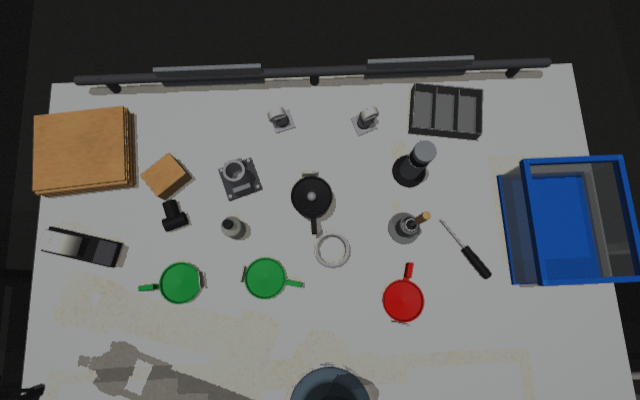

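The scene view shows the candidates for each thing:

| Wanted thing | Choice and pixel | Look-alikes and pixel |
|---|---|---|
| Dish | black, with ball, (322,228) | red (321,141); green (405,215); green (480,262) |
| Brush | handle (270,128) in holder (275,172) | screwdriver (255,138) |
| Housing | (370,292) | casters (216,255), (284,322) |
| Scanner | (226,183) | bottle (404,257) |

I choose the black dish, and next I measure each axis and check a close crop.

```bash
cat > m.py <<'E'
from h import *
import pickle
from scipy.optimize import least_squares
cs={n:pickle.load(open(n+"0.pkl","rb")) for n in ["scene","top"]}
def near(n,xy,r,z0,z1):
    P,ok=cloud(cs[n]); m=ok&(np.hypot(P[...,0]-xy[0],P[...,1]-xy[1])<r)&(P[...,2]>z0)&(P[...,2]<z1); return P[m]
def fitc(Q,R=None):
    if R: 
        r=least_squares(lambda p:np.hypot(Q[:,0]-p[0],Q[:,1]-p[1])-R,Q[:,:2].mean(0),loss="soft_l1",f_scale=.002); return r.x,np.std(r.fun)
    r=least_squares(lambda p:np.hypot(Q[:,0]-p[0],Q[:,1]-p[1])-p[2],[*Q[:,:2].mean(0),.03],loss="soft_l1",f_scale=.002); return r.x,np.std(r.fun)
for n in cs:
    print(n)
    for nm,xy,r,z0,z1,R in [("scanner",(.635,-.245),.06,.02,.18,.028),("scanner foot",(.635,-.245),.07,-.01,.02,None),("holder",(.464,-.232),.05,.02,.07,.026),("handle",(.464,-.232),.06,.15,.22,.010),("handlelow",(.464,-.232),.06,.145,.18,.010),("handlehi",(.464,-.232),.06,.19,.22,.010),("housing",(.625,.227),.05,.02,.095,.030)]:
        Q=near(n,xy,r,z0,z1)
        if len(Q)<6: print(nm,len(Q)); continue
        x,e=fitc(Q,R); print(nm,len(Q),np.round(x,4),round(e,4))
    for nm,xy,r,z0,z1 in [("housing rim",(.625,.227),.06,.094,.112),("scanner top",(.635,-.245),.06,.18,.2),("handle top",(.464,-.232),.06,.222,.24),("dish rim",(.552,.024),.075,.074,.09),("holder rim",(.464,-.232),.05,.07,.085)]:
        Q=near(n,xy,r,z0,z1)
        if len(Q)>3: print(nm,len(Q),np.round(Q.mean(0),4),np.round((Q.max(0)+Q.min(0))/2,4),np.round(Q.max(0)-Q.min(0),4))
c=cs["top"]
cv2.imwrite("pics/crop1.png",cv2.resize(c["img"][120:260,200:460],None,fx=3,fy=3,interpolation=cv2.INTER_CUBIC))
c=cs["scene"]
cv2.imwrite("pics/crop2.png",cv2.resize(c["img"][110:340,190:420],None,fx=2.6,fy=2.6,interpolation=cv2.INTER_CUBIC))
E
python3 m.py
```

```text
scene
scanner 770 [ 0.6283 -0.2618] 0.0012
scanner foot 1166 [ 0.6316 -0.251   0.0517] 0.0145
holder 212 [ 0.4635 -0.2336] 0.0035
handle 128 [ 0.4625 -0.2367] 0.0012
handlelow 48 [ 0.4622 -0.2369] 0.0018
handlehi 61 [ 0.4625 -0.2367] 0.0012
housing 693 [0.6339 0.2286] 0.0057
housing rim 273 [0.6274 0.2272 0.1   ] [0.6264 0.2263 0.0994] [0.0606 0.0591 0.0106]
scanner top 326 [ 0.6314 -0.2567  0.19  ] [ 0.6298 -0.2603  0.1877] [0.054 0.056 0.015]
handle top 47 [ 0.4651 -0.2339  0.2296] [ 0.4639 -0.2352  0.2284] [0.0188 0.0178 0.0113]
dish rim 448 [0.5468 0.0221 0.0797] [0.5456 0.0233 0.0819] [0.1346 0.111  0.0158]
holder rim 167 [ 0.467  -0.2299  0.0774] [ 0.4645 -0.2327  0.0774] [0.0524 0.0517 0.0148]
top
scanner 439 [ 0.6317 -0.2606] 0.0009
scanner foot 1250 [ 0.6366 -0.2519  0.0541] 0.0134
holder 130 [ 0.4658 -0.2337] 0.0049
handle 60 [ 0.4652 -0.2359] 0.0004
handlelow 22 [ 0.4651 -0.2359] 0.0004
handlehi 29 [ 0.4652 -0.236 ] 0.0004
housing 481 [0.6193 0.2241] 0.0075
housing rim 197 [0.6262 0.2264 0.101 ] [0.6276 0.2263 0.1008] [0.0584 0.0582 0.0129]
scanner top 409 [ 0.6294 -0.2584  0.1909] [ 0.6299 -0.2598  0.1879] [0.0551 0.0561 0.0156]
handle top 68 [ 0.464  -0.2343  0.2313] [ 0.4643 -0.2351  0.2293] [0.0192 0.0183 0.0143]
dish rim 524 [0.5578 0.0252 0.0788] [0.5533 0.0235 0.082 ] [0.1164 0.11   0.0159]
holder rim 203 [ 0.464  -0.2304  0.0781] [ 0.4657 -0.2321  0.0776] [0.0492 0.0516 0.0146]
```

```bash
sleep 1
```

```text
(no output)
```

View pics/crop1.png

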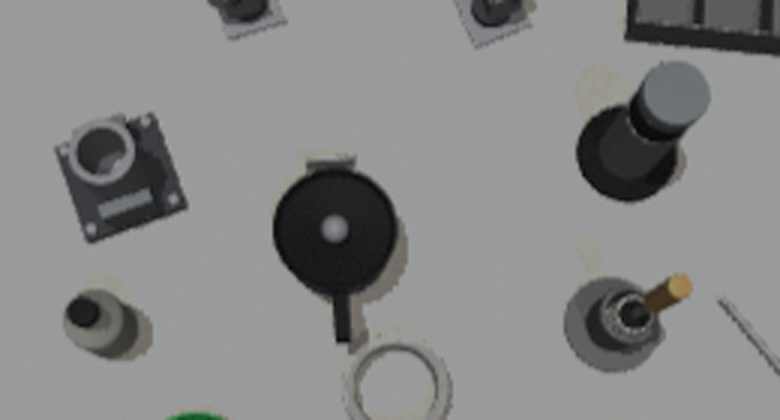

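View pics/crop2.png

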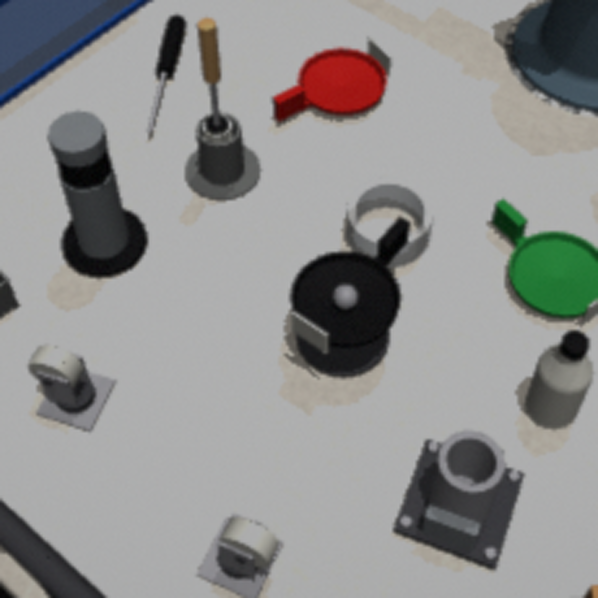

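The crops confirm the choice: a black dish with a steel ball, tag away from the robot, grip at crop1 (343,315), beside the tape. The brush stands upright in the holder and the housing bore is clear. Next I measure the dish.

```bash
cat >> m.py <<'E'
print("----")
for n in cs:
    Q=near(n,(.553,.024),.066,.068,.084)
    P=near(n,(.553,.024),.16,.09,.115)
    ball=near(n,(.555,.025),.02,.084,.1); ball=ball
    print(n,"ball",len(ball),np.round(ball.mean(0),4),np.round(np.percentile(ball,98,0),4))
    r=least_squares(lambda p:np.linalg.norm(ball-p,axis=1)-.0125,ball.mean(0)-[0,0,.01],loss="soft_l1",f_scale=.002); print(" ballfit",np.round(r.x,4),np.std(r.fun))
    for nm,G in [("grip",P[P[:,0]<.5]),("tag",P[P[:,0]>.59])]:
        print(nm,len(G),np.round(G.mean(0),4),np.round(G.min(0),4),np.round(G.max(0),4))
        if len(G)>5:
            w,v=np.linalg.eigh(np.cov(G[:,:2].T)); print("  dir deg",np.degrees(np.arctan2(v[1,1],v[0,1])),np.sqrt(w))
    gt=P[(P[:,0]<.5)&(P[:,2]>.101)]; print(" griptop",len(gt),np.round((gt.min(0)+gt.max(0))/2,4),np.round(gt.max(0)-gt.min(0),4)) if len(gt) else 0
    # rim: highest radial points z .076-.084
    R=near(n,(.553,.024),.063,.0765,.084); R=R[np.hypot(R[:,0]-.553,R[:,1]-.024)>.048]
    x,e=fitc(R,.055); print(" rim",len(R),np.round(x,4),e)
E
python3 m.py | sed -n '/----/,$p'
```

```text
----
scene ball 50 [0.5532 0.0242 0.0886] [0.5615 0.0337 0.0926]
 ballfit [0.5511 0.0227 0.0795] 0.001400581730410093
grip 98 [0.4728 0.0224 0.1017] [0.4498 0.0135 0.0901] [0.4899 0.028  0.1082]
  dir deg 177.87821038369853 [0.00437131 0.01241594]
tag 54 [0.6103 0.0267 0.098 ] [0.6077 0.004  0.0902] [0.6124 0.0476 0.1053]
  dir deg 91.75430474244149 [0.00093871 0.01279695]
 griptop 68 [0.4699 0.0207 0.1048] [0.04   0.0143 0.007 ]
 rim 225 [0.5529 0.0234] 0.002647104467715704
top ball 61 [0.5523 0.0238 0.0889] [0.564  0.0347 0.0943]
 ballfit [0.553  0.0238 0.08  ] 0.0014091295925332255
grip 87 [0.4707 0.0212 0.1048] [0.451  0.0145 0.0902] [0.4912 0.0279 0.11  ]
  dir deg -178.54058232924368 [0.00397754 0.01180302]
tag 36 [0.6108 0.0265 0.0996] [0.6088 0.0061 0.0919] [0.6146 0.0463 0.1088]
  dir deg 92.28413855459169 [0.00105846 0.01266669]
 griptop 83 [0.4714 0.0212 0.1057] [0.0397 0.0134 0.0086]
 rim 227 [0.553  0.0239] 0.0019374525475380634
```

Call:
send_rows --dr '[[0,0,0],[0,0,0],[0,0,0],[0,0,0],[0,0,0]]' --dp '[[0.02,-0.03,0.02],[0.04,-0.06,0.04],[0.06,-0.09,0.06],[0.08,-0.12,0.06],[0.1,-0.15,0.06]]' --grip '[-1,-1,-1,-1,-1]'

```text
time: 1.42
eef_pos: [0.2491, 0.4822, 0.3044]
eef_rot: [-0.701, 0.08, -0.082, 0.704]
contact_force: [-0.2, 0.5, -0.5]
gripper_width: 0.0856
```

Call:
send_rows --dr '[[0,0,0],[0,0,0],[0,0,0],[0,0,0],[0,0,0]]' --dp '[[0.025,-0.03,0],[0.05,-0.06,0],[0.075,-0.09,0],[0.1,-0.12,0],[0.125,-0.15,0]]' --grip '[-1,-1,-1,-1,-1]'

```text
time: 1.83
eef_pos: [0.3739, 0.3313, 0.3026]
eef_rot: [-0.702, 0.081, -0.081, 0.703]
contact_force: [0.3, 0.4, 0.2]
gripper_width: 0.0854
```

Call:
send_rows --dr '[[0,0,0],[0,0,0],[0,0,0],[0,0,0],[0,0,0]]' --dp '[[0.02,-0.03,0],[0.04,-0.065,0],[0.05,-0.1,0],[0.06,-0.14,0],[0.07,-0.18,0]]' --grip '[-1,-1,-1,-1,-1]'

```text
time: 2.25
eef_pos: [0.4432, 0.1512, 0.3025]
eef_rot: [-0.702, 0.081, -0.081, 0.703]
contact_force: [1.2, 0.2, -0.2]
gripper_width: 0.0854
```

Call:
send_rows --dr '[[0,0,0],[0,0,0],[0,0,0],[0,0,0],[0,0,0]]' --dp '[[0,-0.04,0],[0,-0.08,0],[0,-0.12,0],[0,-0.16,0],[0,-0.2,0]]' --grip '[-1,-1,-1,-1,-1]'

```text
time: 2.67
eef_pos: [0.4426, -0.0489, 0.3027]
eef_rot: [0.703, -0.081, 0.081, -0.702]
contact_force: [0.5, -0.7, -0.6]
gripper_width: 0.0857
```

Call:
send_rows --dr '[[0,0,0],[0,0,0],[0,0,0],[0,0,0],[0,0,0]]' --dp '[[0.005,-0.04,0],[0.01,-0.08,0],[0.015,-0.12,0],[0.02,-0.16,0],[0.022,-0.1865,0]]' --grip '[-1,-1,-1,-1,-1]'

```text
time: 3.08
eef_pos: [0.4649, -0.237, 0.3024]
eef_rot: [0.703, -0.082, 0.082, -0.702]
contact_force: [0.6, -0.6, 0.0]
gripper_width: 0.0852
```

Run:
```python
from h import *
c=viewer.camera("wrist"); cv2.imwrite("pics/w1.png",c["img"]); P,ok=cloud(c); s=sense(); print(s["eef_pos"],s["joint_pos"].round(3))
m=ok&(np.hypot(P[...,0]-.4645,P[...,1]+.2355)<.03)&(P[...,2]>.215)&(P[...,2]<.24); Q=P[m]; print(len(Q),Q.mean(0),(Q.max(0)+Q.min(0))/2,Q.max(0)-Q.min(0))
m=ok&(np.hypot(P[...,0]-.63,P[...,1]+.26)<.05)&(P[...,2]>.18)&(P[...,2]<.2); Q=P[m]; print(len(Q),(Q.max(0)+Q.min(0))/2 if len(Q) else 0)
```

```text
[ 0.46483673 -0.23992303  0.30224808] [-6.920e-01 -1.030e-01  1.815e+00 -2.000e-03  1.428e+00 -2.028e+00]
630 [ 0.45916189 -0.23637338  0.22910476] [ 0.46105118 -0.23664688  0.22410445] [0.01903056 0.01924297 0.01805819]
1147 [ 0.61433961 -0.26016407  0.18627452]
```

View pics/w1.png

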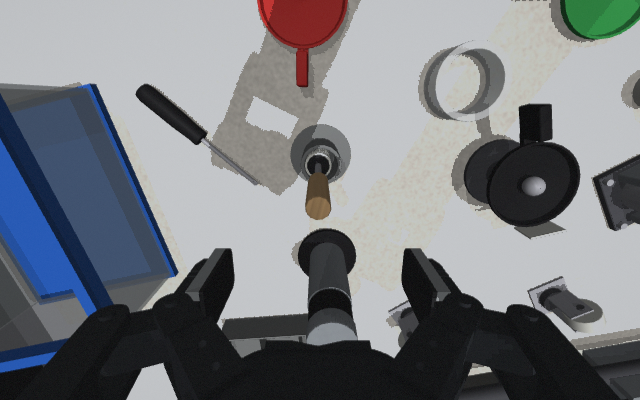

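The wrist view shows the brush handle at (317,207), centred between the open fingers. I go down.

Call:
send_rows --dr '[[0,0,0],[0,0,0],[0,0,0],[0,0,0],[0,0,0]]' --dp '[[-0.001,0,-0.025],[-0.001,0,-0.05],[-0.001,0,-0.075],[-0.001,0,-0.1],[-0.001,0,-0.109]]' --grip '[-1,-1,-1,-1,-1]'

```text
time: 3.55
eef_pos: [0.4623, -0.2322, 0.1894]
eef_rot: [-0.701, 0.083, -0.079, 0.704]
contact_force: [-0.2, 0.3, -0.6]
gripper_width: 0.0854
```

Call:
send_rows --dr '[[0,0,0],[0,0,0],[0,0,0],[0,0,0],[0,0,0]]' --dp '[[0,0,0],[0,0,0],[0,0,0],[0,0,0],[0,0,0]]' --grip '[0,1,1,1,1]' --newtons 50

```text
time: 3.97
eef_pos: [0.4648, -0.2341, 0.1949]
eef_rot: [0.703, -0.08, 0.082, -0.702]
contact_force: [0.1, -0.3, -0.3]
gripper_width: 0.0258
```

Call:
send_rows --dr '[[0,0,0],[0,0,0],[0,0,0],[0,0,0],[0,0,0]]' --dp '[[0,0,0],[0,0,0],[0,0,0],[0,0,0.005],[0,0,0.01]]' --grip '[1,1,1,1,1]'

```text
time: 4.38
eef_pos: [0.4636, -0.233, 0.2029]
eef_rot: [-0.702, 0.082, -0.081, 0.703]
contact_force: [0.7, -0.1, -1.3]
gripper_width: 0.0189
```

Call:
send_rows --dr '[[0,0,0],[0,0,0],[0,0,0],[0,0,0],[0,0,0]]' --dp '[[0,0,0.02],[0,0,0.045],[0,0,0.075],[0,0,0.105],[0,0,0.13]]' --grip '[1,1,1,1,1]'

```text
time: 4.8
eef_pos: [0.464, -0.2333, 0.3353]
eef_rot: [-0.702, 0.081, -0.081, 0.702]
contact_force: [0.3, -0.1, -0.2]
gripper_width: 0.0192
```

```bash
cat > b.py <<'E'
from h import *
import sys
for n in ["scene","top"]:
    c=viewer.camera(n); cv2.imwrite(f"pics/{sys.argv[1]}_{n}.png",c["img"]); P,ok=cloud(c); s=sense(); t=s["eef_pos"]
    if n=="scene": print(t.round(4),s["eef_rot"].round(3),s["contact_force"].round(1),s["gripper_width"])
    m=ok&(np.hypot(P[...,0]-t[0],P[...,1]-t[1])<.045)
    for a,b in [(t[2]-.195,t[2]-.12),(t[2]-.11,t[2]-.055),(t[2]-.05,t[2]-.02)]:
        Q=P[m&(P[...,2]>a)&(P[...,2]<b)]
        print(n,len(Q),np.round(Q.mean(0),4) if len(Q) else 0, np.round(Q.min(0),4) if len(Q) else 0)
E
python3 b.py b1
```

```text
[ 0.4657 -0.2346  0.3411] [ 0.704 -0.078  0.084 -0.701] [ 0.4 -0.2  3. ] 0.018819871586602067
scene 242 [ 0.4698 -0.2257  0.1889] [ 0.4468 -0.2506  0.1498]
scene 51 [ 0.4641 -0.2316  0.2598] [ 0.4587 -0.2368  0.2319]
scene 64 [ 0.4673 -0.2283  0.3075] [ 0.4569 -0.2405  0.2947]
top 0 0 0
top 0 0 0
top 0 0 0
```

View pics/b1_scene.png

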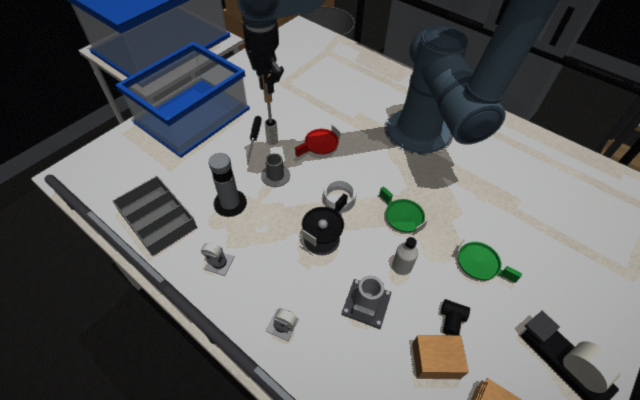

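The brush hangs vertical, seen at (270,110) above the now empty holder (276,167). I carry it to the housing.

Call:
send_rows --dr '[[0,0,0],[0,0,0],[0,0,0],[0,0,0],[0,0,0]]' --dp '[[0.007,0.02,0],[0.018,0.05,0],[0.03,0.085,0],[0.043,0.12,0],[0.055,0.155,0]]' --grip '[1,1,1,1,1]'

```text
time: 5.32
eef_pos: [0.5187, -0.0767, 0.3318]
eef_rot: [-0.702, 0.082, -0.08, 0.703]
contact_force: [0.1, -0.3, -0.1]
gripper_width: 0.0187
```

Call:
send_rows --dr '[[0,0,0],[0,0,0],[0,0,0],[0,0,0],[0,0,0]]' --dp '[[0.012,0.035,0],[0.025,0.07,0],[0.037,0.105,0],[0.05,0.14,0],[0.062,0.175,0]]' --grip '[1,1,1,1,1]'

```text
time: 5.73
eef_pos: [0.5807, 0.0985, 0.3316]
eef_rot: [0.702, -0.082, 0.08, -0.702]
contact_force: [0.9, -0.8, -0.8]
gripper_width: 0.019
```

Call:
send_rows --dr '[[0,0,0],[0,0,0],[0,0,0],[0,0,0],[0,0,0]]' --dp '[[0.012,0.035,0],[0.024,0.07,0],[0.036,0.1,0],[0.043,0.12,0],[0.046,0.13,0]]' --grip '[1,1,1,1,1]'

```text
time: 6.15
eef_pos: [0.6266, 0.229, 0.3309]
eef_rot: [0.703, -0.081, 0.079, -0.702]
contact_force: [-0.4, -0.4, -1.1]
gripper_width: 0.0188
```

Call:
send_rows --dr '[[0,0,0],[0,0,0]]' --dp '[[0,0,0],[0,0,0]]' --grip '[1,1]'

```text
time: 6.32
eef_pos: [0.6266, 0.226, 0.3322]
eef_rot: [0.703, -0.082, 0.08, -0.702]
contact_force: [-0.3, 0.2, -1.4]
gripper_width: 0.019
```

```bash
python3 b.py b2
python3 - <<'E'
import cv2
a=cv2.imread("pics/b2_scene.png")[160:340,280:440]; b=cv2.imread("pics/b2_top.png")[90:230,180:330]
cv2.imwrite("pics/b2c.png",cv2.hconcat([cv2.resize(a,(400,450)),cv2.resize(b,(400,450))]))
E
```

```text
[0.6266 0.2254 0.3326] [ 0.703 -0.082  0.081 -0.702] [ 0.3  0.7 -0.9] 0.019264267691065057
scene 221 [0.636  0.2294 0.1801] [0.6153 0.2104 0.1453]
scene 54 [0.6277 0.2263 0.2507] [0.6241 0.2214 0.224 ]
scene 53 [0.6327 0.2282 0.3015] [0.6246 0.2184 0.2888]
top 122 [0.6162 0.2181 0.1815] [0.6095 0.2088 0.1475]
top 8 [0.6283 0.2226 0.2264] [0.6235 0.2203 0.2232]
top 0 0 0
```

View pics/b2c.png

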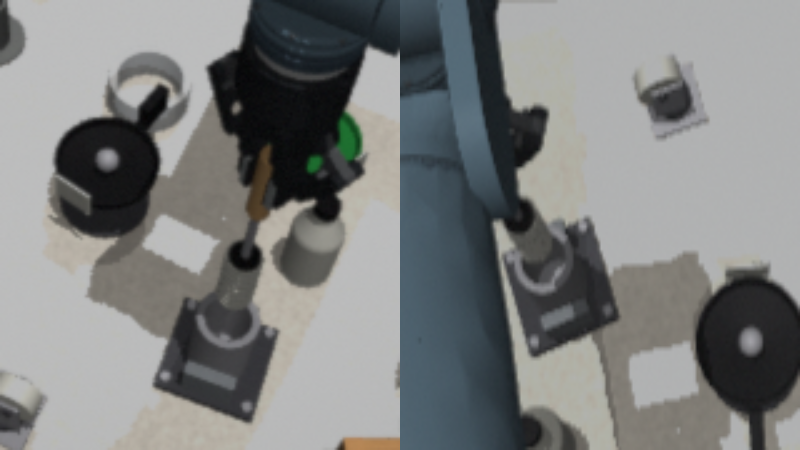

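The brush axis from the clouds is about (0.6255, 0.2254), the housing axis (0.627, 0.2265), and the brush tip is near z = 0.145. That fits the 8 mm clearance, so I go down slowly and watch the force.

Call:
send_rows --dr '[[0,0,0],[0,0,0],[0,0,0],[0,0,0],[0,0,0]]' --dp '[[0.001,0.001,-0.015],[0.001,0.001,-0.03],[0.001,0.001,-0.045],[0.001,0.001,-0.06],[0.001,0.001,-0.07]]' --grip '[1,1,1,1,1]'

```text
time: 6.83
eef_pos: [0.6271, 0.2262, 0.2603]
eef_rot: [0.703, -0.083, 0.08, -0.702]
contact_force: [-0.2, -0.4, -0.8]
gripper_width: 0.0188
```

Call:
send_rows --dr '[[0,0,0],[0,0,0],[0,0,0],[0,0,0],[0,0,0]]' --dp '[[0,0,-0.015],[0,0,-0.03],[0,0,-0.043],[0,0,-0.048],[0,0,-0.05]]' --grip '[1,1,1,1,1]'

```text
time: 7.25
eef_pos: [0.6274, 0.2269, 0.2115]
eef_rot: [0.703, -0.082, 0.08, -0.702]
contact_force: [-0.4, -0.3, -1.1]
gripper_width: 0.0191
```

Call:
send_rows --dr '[[0,0,0],[0,0,0]]' --dp '[[0,0,0],[0,0,0]]' --grip '[1,1]'

```text
time: 7.42
eef_pos: [0.6286, 0.2274, 0.2143]
eef_rot: [-0.702, 0.081, -0.082, 0.703]
contact_force: [-0.8, 0.1, -0.3]
gripper_width: 0.0189
```

```bash
python3 b.py b3
python3 - <<'E'
import cv2
a=cv2.imread("pics/b3_scene.png")[160:340,280:440]; b=cv2.imread("pics/b3_top.png")[90:230,180:330]
cv2.imwrite("pics/b3c.png",cv2.hconcat([cv2.resize(a,(400,450)),cv2.resize(b,(400,450))]))
E
```

```text
[0.6287 0.2275 0.2145] [-0.702  0.08  -0.082  0.703] [-0.1 -0.4 -1.1] 0.018973517312953925
scene 518 [0.6486 0.2346 0.0609] [0.6024 0.1973 0.0198]
scene 41 [0.6301 0.228  0.1313] [0.6087 0.2085 0.1046]
scene 34 [0.6348 0.229  0.1831] [0.627  0.2196 0.173 ]
top 271 [0.6125 0.2155 0.0624] [0.5847 0.1921 0.0199]
top 5 [0.6142 0.2174 0.1063] [0.6001 0.2038 0.1048]
top 0 0 0
```

View pics/b3c.png

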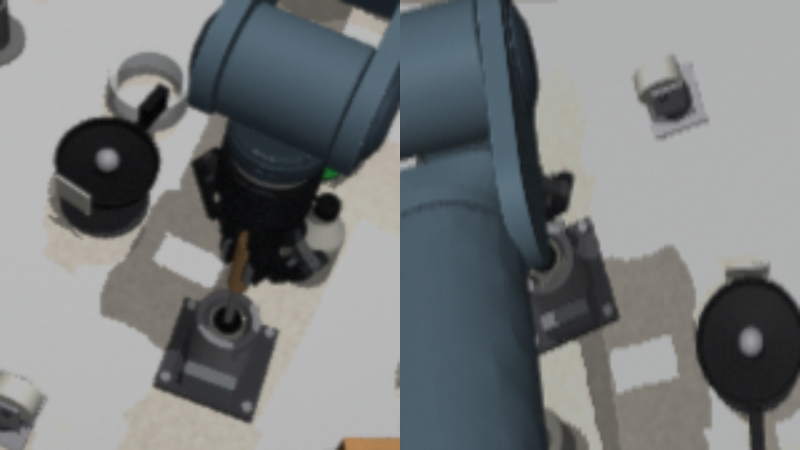

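The head is inside the bore with no side force. I go a few mm deeper to confirm the bottom, then do the strokes.

Call:
send_rows --dr '[[0,0,0],[0,0,0],[0,0,0],[0,0,0]]' --dp '[[-0.001,-0.001,-0.002],[-0.001,-0.001,-0.004],[-0.001,-0.001,-0.004],[-0.001,-0.001,-0.004]]' --grip '[1,1,1,1]'

```text
time: 7.85
eef_pos: [0.6269, 0.2264, 0.2091]
eef_rot: [0.702, -0.081, 0.081, -0.702]
contact_force: [0.2, 0.9, -0.6]
gripper_width: 0.0189
```

Call:
send_rows --dr '[[0,0,0],[0,0,0],[0,0,0],[0,0,0],[0,0,0]]' --dp '[[0,0,0.015],[0,0,0.035],[0,0,0.055],[0,0,0.065],[0,0,0.065]]' --grip '[1,1,1,1,1]'

```text
time: 8.27
eef_pos: [0.6285, 0.2267, 0.2779]
eef_rot: [-0.702, 0.079, -0.083, 0.703]
contact_force: [0.7, -0.7, -1.2]
gripper_width: 0.0189
```

Call:
send_rows --dr '[[0,0,0],[0,0,0],[0,0,0],[0,0,0],[0,0,0]]' --dp '[[0,0,-0.015],[0,0,-0.035],[0,0,-0.055],[0,0,-0.063],[0,0,-0.065]]' --grip '[1,1,1,1,1]'

```text
time: 8.68
eef_pos: [0.6263, 0.2262, 0.2073]
eef_rot: [0.703, -0.082, 0.08, -0.702]
contact_force: [0.3, -0.0, 0.2]
gripper_width: 0.0188
```

Call:
send_rows --dr '[[0,0,0],[0,0,0],[0,0,0]]' --dp '[[0,0,0],[0,0,0],[0,0,0]]' --grip '[1,1,1]'

```text
time: 8.93
eef_pos: [0.6272, 0.2265, 0.2096]
eef_rot: [-0.702, 0.081, -0.081, 0.702]
contact_force: [0.0, 0.7, -1.1]
gripper_width: 0.0187
```

Call:
send_rows --dr '[[0,0,0],[0,0,0],[0,0,0],[0,0,0],[0,0,0]]' --dp '[[0,0,0.02],[0,0,0.045],[0,0,0.075],[0,0,0.105],[0,0,0.125]]' --grip '[1,1,1,1,1]'

```text
time: 9.35
eef_pos: [0.6278, 0.2266, 0.3386]
eef_rot: [-0.702, 0.079, -0.083, 0.703]
contact_force: [1.1, 0.8, -1.0]
gripper_width: 0.0188
```

Call:
send_rows --dr '[[0,0,0],[0,0,0],[0,0,0],[0,0,0],[0,0,0]]' --dp '[[-0.007,-0.02,0.002],[-0.018,-0.05,0.002],[-0.03,-0.085,0.002],[-0.043,-0.12,0.002],[-0.055,-0.155,0.002]]' --grip '[1,1,1,1,1]'

```text
time: 9.77
eef_pos: [0.5713, 0.0703, 0.3368]
eef_rot: [0.702, -0.08, 0.081, -0.702]
contact_force: [0.9, -0.4, -0.9]
gripper_width: 0.0187
```

Call:
send_rows --dr '[[0,0,0],[0,0,0],[0,0,0],[0,0,0],[0,0,0]]' --dp '[[-0.012,-0.035,0],[-0.025,-0.07,0],[-0.037,-0.105,0],[-0.05,-0.14,0],[-0.062,-0.175,0]]' --grip '[1,1,1,1,1]'

```text
time: 10.18
eef_pos: [0.5092, -0.105, 0.337]
eef_rot: [0.703, -0.08, 0.081, -0.702]
contact_force: [0.8, -0.1, -1.4]
gripper_width: 0.0189
```

Call:
send_rows --dr '[[0,0,0],[0,0,0],[0,0,0],[0,0,0],[0,0,0]]' --dp '[[-0.012,-0.035,0],[-0.024,-0.07,0],[-0.036,-0.1,0],[-0.043,-0.12,0],[-0.0455,-0.13,0]]' --grip '[1,1,1,1,1]'

```text
time: 10.6
eef_pos: [0.4635, -0.2359, 0.3368]
eef_rot: [0.703, -0.082, 0.082, -0.702]
contact_force: [-1.2, -0.1, -0.1]
gripper_width: 0.019
```

Call:
send_rows --dr '[[0,0,0],[0,0,0]]' --dp '[[0,0,0],[0,0,0]]' --grip '[1,1]'

```text
time: 10.77
eef_pos: [0.4648, -0.2332, 0.3365]
eef_rot: [-0.702, 0.081, -0.081, 0.703]
contact_force: [0.8, -0.4, -0.6]
gripper_width: 0.0185
```

```bash
cat > b4.py <<'E'
from h import *
from m import fitc
c=viewer.camera("scene"); cv2.imwrite("pics/b4_scene.png",c["img"][60:240,180:340]); P,ok=cloud(c); s=sense(); t=s["eef_pos"]; print(t,s["contact_force"].round(1))
m=ok&(np.hypot(P[...,0]-t[0],P[...,1]-t[1])<.035)
for a,b,R in [(t[2]-.18,t[2]-.125,.0155),(.085,.02,.0)]:
    Q=P[m&(P[...,2]>a)&(P[...,2]<b)]
    if len(Q): print(fitc(Q,R),len(Q),Q.min(0))
m=ok&(np.hypot(P[...,0]-.464,P[...,1]+.233)<.05)
Q=P[m&(P[...,2]>.065)&(P[...,2]<.09)]; print("holder rim",(Q.min(0)+Q.max(0))/2,Q.max(0)-Q.min(0))
E
python3 b4.py | tail -4
```

```text
rim 227 [0.553  0.0239] 0.0019374525475380634
[ 0.46497334 -0.23266564  0.33644535] [ 0.1 -0.2 -0.5]
(array([ 0.46292977, -0.23383916]), np.float64(0.001524923603934793)) 172 [ 0.45242705 -0.2437684   0.1564639 ]
holder rim [ 0.46432658 -0.23336028  0.07214807] [0.05250562 0.05314552 0.01416598]
```

View pics/b4_scene.png

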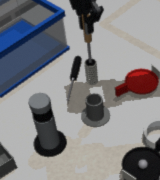

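The brush is at (0.463, -0.234) and the holder rim at (0.464, -0.233), so they are aligned. I lower it.

Call:
send_rows --dr '[[0,0,0],[0,0,0],[0,0,0],[0,0,0],[0,0,0]]' --dp '[[0.001,0,-0.02],[0.001,0,-0.04],[0.001,0,-0.06],[0.001,0,-0.075],[0.001,0,-0.09]]' --grip '[1,1,1,1,1]'

```text
time: 11.23
eef_pos: [0.4661, -0.2317, 0.2453]
eef_rot: [-0.702, 0.08, -0.08, 0.703]
contact_force: [-0.8, 0.3, -0.2]
gripper_width: 0.0185
```

Call:
send_rows --dr '[[0,0,0],[0,0,0],[0,0,0],[0,0,0],[0,0,0]]' --dp '[[0,0,-0.018],[0,0,-0.036],[0,0,-0.046],[0,0,-0.05],[0,0,-0.0525]]' --grip '[1,1,1,1,1]'

```text
time: 11.65
eef_pos: [0.4663, -0.2327, 0.1948]
eef_rot: [-0.702, 0.081, -0.081, 0.703]
contact_force: [-1.7, 3.1, 12.4]
gripper_width: 0.0186
```

Call:
send_rows --dr '[[0,0,0],[0,0,0],[0,0,0]]' --dp '[[0,0,0],[0,0,0],[0,0,0]]' --grip '[1,1,1]'

```text
time: 11.9
eef_pos: [0.4662, -0.2337, 0.1948]
eef_rot: [0.703, -0.08, 0.082, -0.702]
contact_force: [-0.2, 0.3, 1.3]
gripper_width: 0.0186
```

The brush is down, with a brief 12 N touch on the holder floor at z_tcp 0.195. I release it gently and go up.

Call:
send_rows --dr '[[0,0,0],[0,0,0],[0,0,0],[0,0,0],[0,0,0]]' --dp '[[0,0,0],[0,0,0],[0,0,0],[0,0,0],[0,0,0]]' --grip '[0.4,0.2,-0.3,-1,-1]'

```text
time: 12.32
eef_pos: [0.4655, -0.2336, 0.1938]
eef_rot: [-0.702, 0.081, -0.081, 0.702]
contact_force: [-0.4, -0.6, 0.0]
gripper_width: 0.0693
```

Call:
send_rows --dr '[[0,0,0],[0,0,0],[0,0,0],[0,0,0],[0,0,0]]' --dp '[[0,0,0],[0,0,0.02],[0,0,0.045],[0,0,0.075],[0,0,0.1]]' --grip '[-1,-1,-1,-1,-1]'

```text
time: 12.73
eef_pos: [0.4656, -0.2336, 0.2954]
eef_rot: [0.703, -0.081, 0.081, -0.702]
contact_force: [0.3, -0.7, 0.6]
gripper_width: 0.0853
```

Run:
```python
from h import *
from m import fitc
c=viewer.camera("scene"); cv2.imwrite("pics/b5.png",cv2.resize(c["img"][60:250,180:380],None,fx=3,fy=3)); P,ok=cloud(c); print(sense()["eef_pos"])
for a,b in [(.15,.18),(.195,.215)]:
    Q=P[ok&(np.hypot(P[...,0]-.464,P[...,1]+.234)<.03)&(P[...,2]>a)&(P[...,2]<b)]; print("handle",fitc(Q,.01),len(Q))
```

```text
scene
scanner 770 [ 0.6283 -0.2618] 0.0012
scanner foot 1166 [ 0.6316 -0.251   0.0517] 0.0145
holder 212 [ 0.4635 -0.2336] 0.0035
handle 128 [ 0.4625 -0.2367] 0.0012
handlelow 48 [ 0.4622 -0.2369] 0.0018
handlehi 61 [ 0.4625 -0.2367] 0.0012
housing 693 [0.6339 0.2286] 0.0057
housing rim 273 [0.6274 0.2272 0.1   ] [0.6264 0.2263 0.0994] [0.0606 0.0591 0.0106]
scanner top 326 [ 0.6314 -0.2567  0.19  ] [ 0.6298 -0.2603  0.1877] [0.054 0.056 0.015]
handle top 47 [ 0.4651 -0.2339  0.2296] [ 0.4639 -0.2352  0.2284] [0.0188 0.0178 0.0113]
dish rim 448 [0.5468 0.0221 0.0797] [0.5456 0.0233 0.0819] [0.1346 0.111  0.0158]
holder rim 167 [ 0.467  -0.2299  0.0774] [ 0.4645 -0.2327  0.0774] [0.0524 0.0517 0.0148]
top
scanner 439 [ 0.6317 -0.2606] 0.0009
scanner foot 1250 [ 0.6366 -0.2519  0.0541] 0.0134
holder 130 [ 0.4658 -0.2337] 0.0049
handle 60 [ 0.4652 -0.2359] 0.0004
handlelow 22 [ 0.4651 -0.2359] 0.0004
handlehi 29 [ 0.4652 -0.236 ] 0.0004
housing 481 [0.6193 0.2241] 0.0075
housing rim 197 [0.6262 0.2264 0.101 ] [0.6276 0.2263 0.1008] [0.0584 0.0582 0.0129]
scanner top 409 [ 0.6294 -0.2584
[... 774 characters left out ...]
234] 0.002647104467715704
top ball 61 [0.5523 0.0238 0.0889] [0.564  0.0347 0.0943]
 ballfit [0.553  0.0238 0.08  ] 0.0014091295925332255
grip 87 [0.4707 0.0212 0.1048] [0.451  0.0145 0.0902] [0.4912 0.0279 0.11  ]
  dir deg -178.54058232924368 [0.00397754 0.01180302]
tag 36 [0.6108 0.0265 0.0996] [0.6088 0.0061 0.0919] [0.6146 0.0463 0.1088]
  dir deg 92.28413855459169 [0.00105846 0.01266669]
 griptop 83 [0.4714 0.0212 0.1057] [0.0397 0.0134 0.0086]
 rim 227 [0.553  0.0239] 0.0019374525475380634
[ 0.46755328 -0.23512543  0.3015125 ]
handle (array([ 0.46415297, -0.23570501]), np.float64(0.0013398131251792453)) 47
handle (array([ 0.46497154, -0.2354562 ]), np.float64(0.001200683022563506)) 40
```

View pics/b5.png

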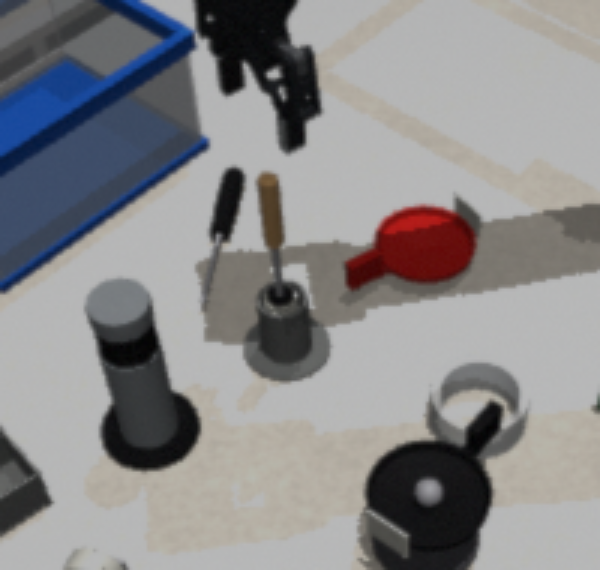

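The brush stands upright in its holder, handle at (270,210) in the crop. Next is the dish grip at (0.4706, 0.0212), with a turn of +0.262 rad so the jaws close along the dish's y.

Call:
send_rows --dr '[[0,0,0.06],[0,0,0.12],[0,0,0.18],[0,0,0.24],[0,0,0.262]]' --dp '[[0,0.025,0],[0.001,0.06,0],[0.002,0.095,0],[0.003,0.13,0],[0.0035,0.165,0]]' --grip '[-1,-1,-1,-1,-1]'

```text
time: 13.2
eef_pos: [0.4688, -0.0672, 0.2937]
eef_rot: [0.707, 0.012, -0.012, -0.707]
contact_force: [0.9, -0.6, -0.1]
gripper_width: 0.0855
```

Call:
send_rows --dr '[[0,0,0],[0,0,0],[0,0,0],[0,0,0],[0,0,0]]' --dp '[[0,0.03,-0.01],[0.001,0.06,-0.03],[0.001,0.08,-0.06],[0.001,0.09,-0.09],[0.001,0.09,-0.11]]' --grip '[-1,-1,-1,-1,-1]'

```text
time: 13.62
eef_pos: [0.4685, 0.0237, 0.1809]
eef_rot: [-0.707, -0.011, 0.014, 0.707]
contact_force: [0.0, 0.2, -0.5]
gripper_width: 0.0856
```

Call:
send_rows --dr '[[0,0,0],[0,0,0],[0,0,0]]' --dp '[[0,0,0],[0,0,0],[0,0,0]]' --grip '[-1,-1,-1]'

```text
time: 13.87
eef_pos: [0.4711, 0.0209, 0.1854]
eef_rot: [0.707, 0.012, -0.01, -0.707]
contact_force: [0.7, 0.6, 0.3]
gripper_width: 0.0855
```

Run:
```python
from h import *
c=viewer.camera("wrist"); cv2.imwrite("pics/w2.png",c["img"]); P,ok=cloud(c); s=sense(); print(s["eef_pos"],s["joint_pos"].round(3),s["eef_rot"])
from scipy.spatial.transform import Rotation as R
print(R.from_quat(s["eef_rot"]).as_matrix().round(3))
t=px(c,[.4706,.0212,.104]); print(t)
Q=P[ok&(np.abs(P[...,0]-.4706)<.028)&(np.abs(P[...,1]-.0212)<.03)&(P[...,2]>.098)&(P[...,2]<.112)]
print(len(Q),(Q.min(0)+Q.max(0))/2,Q.max(0)-Q.min(0)); w,v=np.linalg.eigh(np.cov(Q[:,:2].T)); print(np.degrees(np.arctan2(v[1,1],v[0,1])))
```

```text
[0.47139733 0.02079145 0.18583856] [-0.197 -0.125  2.053 -0.     1.21  -1.799] [ 0.70730521  0.01237449 -0.0099016  -0.70673062]
[[ 0.999  0.004 -0.031]
 [ 0.032 -0.001  1.   ]
 [ 0.003 -1.    -0.001]]
(np.float64(318.6263025635295), np.float64(207.44475614883183))
884 [0.46694881 0.01996142 0.1021877 ] [0.03941002 0.01511022 0.00793492]
-178.1399636866377
```

View pics/w2.png

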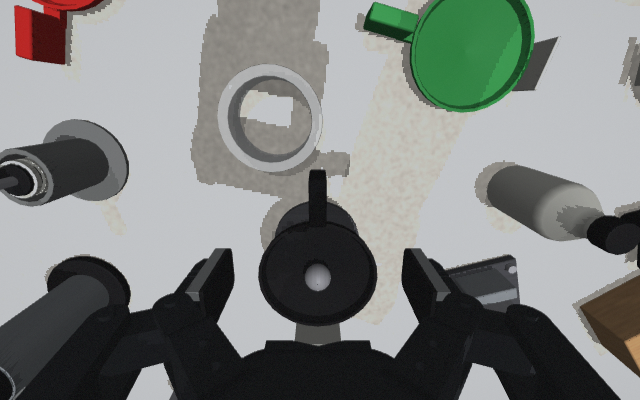

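The grip block (318,195) is centred and aligned with the jaws. I go down and close.

Call:
send_rows --dr '[[0,0,0],[0,0,0],[0,0,0],[0,0,0],[0,0,0]]' --dp '[[0,0,-0.025],[-0.001,0,-0.05],[-0.001,0,-0.075],[-0.001,0,-0.095],[-0.001,0,-0.104]]' --grip '[-1,-1,-1,-1,-1]'

```text
time: 14.33
eef_pos: [0.4688, 0.021, 0.0789]
eef_rot: [-0.707, -0.011, 0.011, 0.707]
contact_force: [-0.6, 0.2, -0.7]
gripper_width: 0.0854
```

Call:
send_rows --dr '[[0,0,0],[0,0,0],[0,0,0],[0,0,0],[0,0,0]]' --dp '[[0,0,0],[0,0,0],[0,0,0],[0,0,0],[0,0,0]]' --grip '[-1,-0.6,-0.2,0.1,0.3]' --newtons 20

```text
time: 14.75
eef_pos: [0.4701, 0.0212, 0.0812]
eef_rot: [0.707, 0.012, -0.01, -0.707]
contact_force: [-0.0, 0.1, 0.0]
gripper_width: 0.0388
```

Call:
send_rows --dr '[[0,0,0],[0,0,0],[0,0,0],[0,0,0],[0,0,0]]' --dp '[[0,0,0],[0,0,0],[0,0,0],[0,0,0],[0,0,0]]' --grip '[0.45,0.55,0.6,0.65,0.7]'

```text
time: 15.17
eef_pos: [0.4692, 0.0213, 0.0799]
eef_rot: [0.707, 0.011, -0.011, -0.707]
contact_force: [-1.0, -1.3, 1.3]
gripper_width: 0.0138
```

Call:
send_rows --dr '[[0,0,0],[0,0,0],[0,0,0]]' --dp '[[0,0,0],[0,0,0],[0,0,0]]' --grip '[0.9,1,1]' --newtons 50

```text
time: 15.42
eef_pos: [0.4692, 0.0213, 0.08]
eef_rot: [0.707, 0.011, -0.011, -0.707]
contact_force: [-0.4, -1.9, 3.5]
gripper_width: 0.0131
```

Call:
send_rows --dr '[[0,0,0],[0,0,0],[0,0,0]]' --dp '[[0,0,0],[0,0,0],[0,0,0]]' --grip '[1,1,1]' --newtons 100

```text
time: 15.67
eef_pos: [0.4691, 0.0213, 0.08]
eef_rot: [0.707, 0.011, -0.011, -0.707]
contact_force: [-3.4, -2.3, 4.9]
gripper_width: 0.0127
```

```bash
cat > d.py <<'E'
from h import *
import sys
from scipy.optimize import least_squares
def go(tag,cen,views=("scene","top")):
    s=sense(); t=s["eef_pos"]; print("tcp",t.round(4),s["contact_force"].round(1),s["torque"].round(2),"w",round(float(s["gripper_width"]),4),"vel",np.abs(s["joint_vel"]).max().round(3))
    for n in views:
        c=viewer.camera(n); P,ok=cloud(c); u,v=px(c,cen); u,v=int(u),int(v)
        im=c["img"]; y0,x0=max(v-60,0),max(u-75,0)
        cv2.imwrite(f"pics/{tag}_{n}.png",cv2.resize(im[y0:y0+120,x0:x0+150],None,fx=4,fy=4,interpolation=cv2.INTER_CUBIC))
        # ball: bright pixels inside dish
        d=np.hypot(P[...,0]-cen[0],P[...,1]-cen[1]); m=ok&(d<.035)&(np.abs(P[...,2]-cen[2])<.05)
        g=im.max(-1)
        A=P[m&(g<60)]  # dark cone: fit plane-ish cone axis
        if len(A)>30:
            # cone fit: z=z0+tan7*|r-c| + tilt
            f=lambda p: p[0]+np.tan(np.radians(7))*np.hypot(A[:,0]-p[3],A[:,1]-p[4])+p[1]*(A[:,0]-cen[0])+p[2]*(A[:,1]-cen[1])-A[:,2]
            r=least_squares(f,[A[:,2].min(),0,0,cen[0],cen[1]],loss="soft_l1",f_scale=.001)
            print(n,"dark n",len(A),"z0",r.x[0].round(4),"tilt deg dz/dx,dz/dy",np.degrees(r.x[1:3]).round(2),"rms",np.std(r.fun).round(4))
        B=P[m&(g>75)]
        if len(B)>8:
            r=least_squares(lambda p:np.linalg.norm(B-p,axis=1)-.0125,B.mean(0)-[0,0,.01],loss="soft_l1",f_scale=.002)
            print(n,"ball",len(B),r.x.round(4),"cen",B.mean(0).round(4))
    return
if __name__=="__main__": go(sys.argv[1],[float(x) for x in sys.argv[2:5]])
E
python3 d.py d0 .5525 .0235 .075
```

```text
tcp [0.4691 0.0213 0.08  ] [-3.4 -2.3  4.9] [-0.28  0.27 -0.03] w 0.0127 vel 0.002
scene dark n 391 z0 0.0672 tilt deg dz/dx,dz/dy [-0.05 -0.2 ] rms 0.0022
scene ball 55 [0.5513 0.0229 0.0802] cen [0.5542 0.0263 0.0884]
top dark n 103 z0 0.0673 tilt deg dz/dx,dz/dy [1.29 0.95] rms 0.002
```

View pics/d0_scene.png

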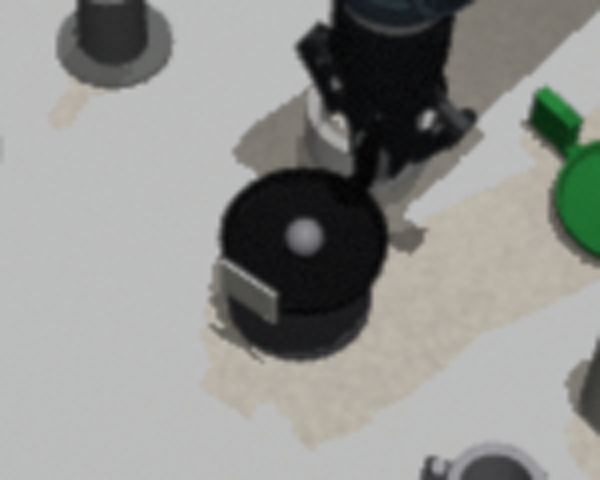

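The dish is still on its stand with the ball in the middle at (305,236). I lift slowly.

Call:
send_rows --dr '[[0,0,0],[0,0,0],[0,0,0],[0,0,0],[0,0,0]]' --dp '[[0,0,0.001],[0,0,0.002],[0,0,0.004],[0,0,0.006],[0,0,0.008]]' --grip '[1,1,1,1,1]'

```text
time: 16.18
eef_pos: [0.4686, 0.0216, 0.0875]
eef_rot: [-0.707, -0.011, 0.012, 0.707]
contact_force: [0.3, 0.2, -2.5]
gripper_width: 0.0127
```

Call:
send_rows --dr '[[0,0,0],[0,0,0],[0,0,0],[0,0,0],[0,0,0]]' --dp '[[0,0,0.002],[0,0,0.004],[0,0,0.006],[0,0,0.007],[0,0,0.008]]' --grip '[1,1,1,1,1]'

```text
time: 16.6
eef_pos: [0.4691, 0.0214, 0.096]
eef_rot: [0.707, 0.011, -0.011, -0.707]
contact_force: [0.3, 0.8, -4.1]
gripper_width: 0.0127
```

```bash
python3 d.py d1 .5525 .0235 .091
```

```text
tcp [0.4691 0.0214 0.096 ] [ 0.3  0.8 -4.1] [-0.04  0.22  0.01] w 0.0127 vel 0.028
scene dark n 412 z0 0.0826 tilt deg dz/dx,dz/dy [-1.17 -1.3 ] rms 0.0021
scene ball 59 [0.55   0.0238 0.0951] cen [0.5535 0.026  0.1032]
top dark n 91 z0 0.0847 tilt deg dz/dx,dz/dy [-0.02 -1.81] rms 0.0018
```

View pics/d1_scene.png

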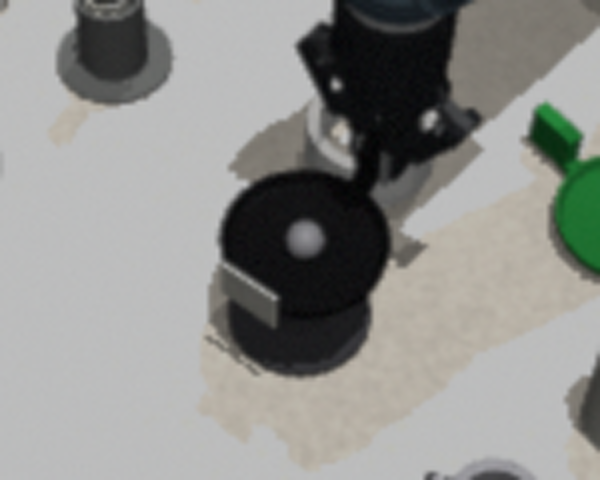

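The dish is lifted and the ball is still in the middle. There may be about a 1° sag. I lift the rest of the way, then measure the tilt better.

Call:
send_rows --dr '[[0,0,0],[0,0,0],[0,0,0],[0,0,0],[0,0,0]]' --dp '[[0,0,0.002],[0,0,0.005],[0,0,0.009],[0,0,0.014],[0,0,0.019]]' --grip '[1,1,1,1,1]'

```text
time: 17.12
eef_pos: [0.4692, 0.0214, 0.1154]
eef_rot: [0.707, 0.011, -0.011, -0.707]
contact_force: [-0.1, -0.1, -2.4]
gripper_width: 0.013
```

Call:
send_rows --dr '[[0,0,0],[0,0,0],[0,0,0],[0,0,0],[0,0,0]]' --dp '[[0,0,0.005],[0,0,0.01],[0,0,0.015],[0,0,0.019],[0,0,0.022]]' --grip '[1,1,1,1,1]'

```text
time: 17.53
eef_pos: [0.4693, 0.0214, 0.1375]
eef_rot: [0.707, 0.012, -0.011, -0.707]
contact_force: [-0.4, -0.5, -3.0]
gripper_width: 0.0132
```

Call:
send_rows --dr '[[0,0,0],[0,0,0],[0,0,0],[0,0,0],[0,0,0]]' --dp '[[0,0,0.002],[0,0,0.004],[0,0,0.005],[0,0,0.006],[0,0,0.006]]' --grip '[1,1,1,1,1]'

```text
time: 17.95
eef_pos: [0.4691, 0.0214, 0.1428]
eef_rot: [0.707, 0.011, -0.011, -0.707]
contact_force: [-0.6, 0.4, -2.3]
gripper_width: 0.0131
```

```bash
cat > t.py <<'E'
from h import *
import sys
from scipy.optimize import least_squares
# tilt from model: fit rigid dish (center, tilt) to cone points w/ r<52 excluding ball
def tilt(P,ok,cen):
    d=np.hypot(P[...,0]-cen[0],P[...,1]-cen[1]); 
    m=ok&(d<.049)&(d>.018)&(np.abs(P[...,2]-cen[2])<.02)
    A=P[m]
    f=lambda p: p[0]+np.tan(np.radians(7))*np.hypot(A[:,0]-cen[0],A[:,1]-cen[1])+p[1]*(A[:,0]-cen[0])+p[2]*(A[:,1]-cen[1])-A[:,2]
    r=least_squares(f,[cen[2],0,0],loss="soft_l1",f_scale=.0015)
    return len(A),r.x[0].round(4),np.degrees(r.x[1:]).round(2),np.std(r.fun).round(4)
if __name__=="__main__":
    cen=[float(x) for x in sys.argv[1:4]]
    s=sense(); print(s["eef_pos"].round(4),s["eef_rot"].round(4),s["torque"].round(2))
    for n in ["scene","top","wrist"]:
        c=viewer.camera(n); P,ok=cloud(c); print(n,tilt(P,ok,cen)); cv2.imwrite(f"pics/t_{sys.argv[4]}_{n}.png",c["img"])
        import pickle; pickle.dump(c,open(n+"_t.pkl","wb"))
E
python3 - <<'E'
import pickle
from t import *
for n in ["scene","top"]:
    c=pickle.load(open(n+"0.pkl","rb")); P,ok=cloud(c); print("base",n,tilt(P,ok,[.5525,.0235,.068]))
E
python3 t.py .5525 .0235 .131 a; python3 d.py d2 .5525 .0235 .138
```

```text
base scene (727, np.float64(0.0672), array([0.43, 0.36]), np.float64(0.0016))
base top (876, np.float64(0.0676), array([-0.11,  0.11]), np.float64(0.002))
[0.4691 0.0214 0.1428] [ 0.707   0.0114 -0.0114 -0.707 ] [-0.02  0.22  0.04]
scene (773, np.float64(0.1296), array([0.26, 0.22]), np.float64(0.0015))
top (252, np.float64(0.1301), array([-0.71,  0.12]), np.float64(0.0019))
wrist (806, np.float64(0.1282), array([-0.4 ,  0.02]), np.float64(0.0005))
tcp [0.4689 0.0214 0.1426] [-0.   0.3 -2.5] [-0.03  0.22  0.02] w 0.0127 vel 0.011
scene dark n 429 z0 0.1294 tilt deg dz/dx,dz/dy [-0.96  0.1 ] rms 0.0018
scene ball 63 [0.5507 0.0231 0.1418] cen [0.5537 0.0262 0.15  ]
top dark n 73 z0 0.1269 tilt deg dz/dx,dz/dy [ 9.23 -5.48] rms 0.0017
```

View pics/d2_scene.png

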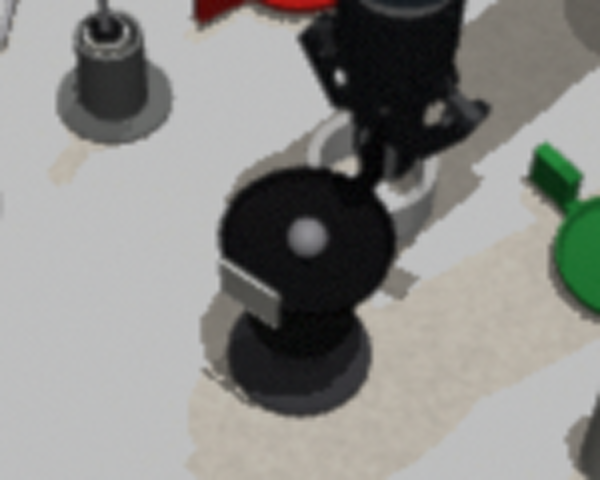

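View pics/t_a_wrist.png

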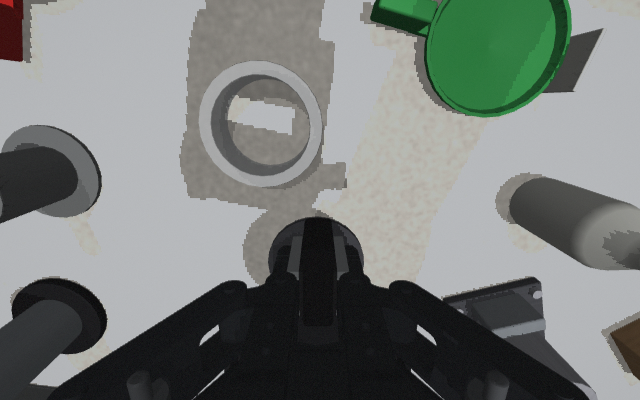

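The dish is level within the measuring noise, the ball is in the middle and the dish is clear of the stand. I work out a pivot about the dish centre and the total turn to the scanner.

Run:
```python
import numpy as np
C=np.array([.5525,.0235]); v=np.array([.4691,.0214])-C; S=np.array([.630,-.261])
tot=np.arctan2(*(S-C)[::-1])-np.radians(1.85); print(tot)
tot=-1.337
st=np.r_[.01,.025,.04,.05,.055, np.full(16,0.06), .055,.05,.04,.025]; st=np.r_[st,1.337-st.sum()]; print(st.sum(),len(st),st[-1])
a=-np.cumsum(st); R=lambda t:np.array([[np.cos(t),-np.sin(t)],[np.sin(t),np.cos(t)]])
a0=0;p0=v
for i in range(0,len(a),5):
    aa=a[i:i+5]; print("dr",(aa-a0).round(3).tolist(),"dp",[(R(t)@v-p0).round(4).tolist() for t in aa]); a0=aa[-1]; p0=R(a0)@v
```

```text
-1.337130310795905
1.337 26 0.027000000000000135
dr [-0.01, -0.035, -0.075, -0.125, -0.18] dp [[-0.0, 0.0008], [-0.0, 0.0029], [0.0001, 0.0063], [0.0004, 0.0104], [0.001, 0.015]]
dr [-0.06, -0.12, -0.18, -0.24, -0.3] dp [[0.0009, 0.0049], [0.0021, 0.0098], [0.0036, 0.0145], [0.0054, 0.0192], [0.0075, 0.0238]]
dr [-0.06, -0.12, -0.18, -0.24, -0.3] dp [[0.0023, 0.0044], [0.0049, 0.0087], [0.0078, 0.0128], [0.0109, 0.0168], [0.0142, 0.0205]]
dr [-0.06, -0.12, -0.18, -0.24, -0.3] dp [[0.0035, 0.0035], [0.0073, 0.0069], [0.0112, 0.01], [0.0153, 0.0128], [0.0196, 0.0154]]
dr [-0.06, -0.115, -0.165, -0.205, -0.23] dp [[0.0044, 0.0023], [0.0086, 0.0042], [0.0125, 0.0058], [0.0156, 0.0069], [0.0176, 0.0075]]
dr [-0.027] dp [[0.0022, 0.0006]]
```

Call:
send_rows --dr '[[0,0,-0.01],[0,0,-0.035],[0,0,-0.075],[0,0,-0.125],[0,0,-0.18]]' --dp '[[0,0.0008,0],[0,0.0029,0],[0.0001,0.0063,0],[0.0004,0.0104,0],[0.001,0.015,0]]' --grip '[1,1,1,1,1]'

```text
time: 18.62
eef_pos: [0.47, 0.0366, 0.1427]
eef_rot: [-0.705, 0.053, -0.053, 0.705]
contact_force: [-0.0, -0.6, -2.6]
gripper_width: 0.0126
```

Call:
send_rows --dr '[[0,0,-0.06],[0,0,-0.12],[0,0,-0.18],[0,0,-0.24],[0,0,-0.3]]' --dp '[[0.0009,0.0049,0],[0.0021,0.0098,0],[0.0036,0.0145,0],[0.0054,0.0192,0],[0.0075,0.0238,0]]' --grip '[1,1,1,1,1]'

```text
time: 19.03
eef_pos: [0.4775, 0.0606, 0.1427]
eef_rot: [-0.689, 0.158, -0.158, 0.689]
contact_force: [-0.2, 0.5, -2.3]
gripper_width: 0.0125
```

Call:
send_rows --dr '[[0,0,-0.06],[0,0,-0.12],[0,0,-0.18],[0,0,-0.24],[0,0,-0.3]]' --dp '[[0.0023,0.0044,0],[0.0049,0.0087,0],[0.0078,0.0128,0],[0.0109,0.0168,0],[0.0142,0.0205,0]]' --grip '[1,1,1,1,1]'

```text
time: 19.45
eef_pos: [0.4918, 0.0811, 0.1427]
eef_rot: [-0.658, 0.259, -0.259, 0.658]
contact_force: [-0.4, -0.5, -3.0]
gripper_width: 0.0128
```

Call:
send_rows --dr '[[0,0,-0.06],[0,0,-0.12],[0,0,-0.18],[0,0,-0.24],[0,0,-0.3]]' --dp '[[0.0035,0.0035,0],[0.0073,0.0069,0],[0.0112,0.01,0],[0.0153,0.0128,0],[0.0196,0.0154,0]]' --grip '[1,1,1,1,1]'

```text
time: 19.87
eef_pos: [0.5115, 0.0965, 0.1427]
eef_rot: [-0.611, 0.355, -0.355, 0.612]
contact_force: [0.6, -0.1, -2.4]
gripper_width: 0.0133
```

Call:
send_rows --dr '[[0,0,-0.06],[0,0,-0.115],[0,0,-0.165],[0,0,-0.205],[0,0,-0.23]]' --dp '[[0.0044,0.0023,0],[0.0086,0.0042,0],[0.0125,0.0058,0],[0.0156,0.0069,0],[0.0176,0.0075,0]]' --grip '[1,1,1,1,1]'

```text
time: 20.28
eef_pos: [0.5293, 0.1039, 0.1427]
eef_rot: [-0.567, 0.422, -0.422, 0.567]
contact_force: [-0.7, -0.7, -4.1]
gripper_width: 0.0127
```

Call:
send_rows --dr '[[0,0,-0.015],[0,0,-0.027],[0,0,-0.027],[0,0,-0.027],[0,0,-0.027]]' --dp '[[0.0012,0.0003,0],[0.0022,0.0006,0],[0.0022,0.0006,0],[0.0022,0.0006,0],[0.0022,0.0006,0]]' --grip '[1,1,1,1,1]'

```text
time: 20.7
eef_pos: [0.5311, 0.1042, 0.1427]
eef_rot: [-0.562, 0.429, -0.429, 0.562]
contact_force: [-0.1, 0.5, -2.7]
gripper_width: 0.0125
```

```bash
python3 t.py .5525 .0235 .131 b; python3 d.py d3 .5525 .0235 .138
cat > tg.py <<'E'
from h import *
import pickle
for n in ["scene","top"]:
    c=pickle.load(open(n+"_t.pkl","rb")); P,ok=cloud(c); C=np.array([.5525,.0235]); a=np.radians(-74.7); ux=np.array([np.cos(a),np.sin(a)])
    L=(P[...,:2]-C)@ux; T=(P[...,:2]-C)@np.array([-ux[1],ux[0]])
    m=ok&(L>.045)&(L<.075)&(abs(T)<.03)&(P[...,2]>.149)&(P[...,2]<.175); G=P[m]
    if len(G)>6:
        w,v=np.linalg.eigh(np.cov(G[:,:2].T)); print(n,"tag",len(G),G.mean(0).round(4),"edge dir",np.degrees(np.arctan2(v[1,1],v[0,1])).round(1),np.sqrt(w).round(4),"L,T",L[m].mean().round(4),T[m].min().round(4),T[m].max().round(4),"zmax",np.percentile(G[:,2],90).round(4))
E
python3 tg.py
```

```text
[0.5311 0.1042 0.1427] [-0.5619  0.4293 -0.4292  0.5619] [ 0.17 -0.    0.02]
scene (826, np.float64(0.1295), array([ 0.03, -0.09]), np.float64(0.0015))
top (824, np.float64(0.13), array([-0.46, -0.46]), np.float64(0.0019))
wrist (809, np.float64(0.1287), array([-0.11,  0.47]), np.float64(0.0004))
tcp [0.5311 0.1042 0.1428] [ 1.3  0.2 -2.4] [ 0.13  0.07 -0.02] w 0.0127 vel 0.01
scene dark n 439 z0 0.129 tilt deg dz/dx,dz/dy [-2.45  3.7 ] rms 0.0029
scene ball 43 [0.5519 0.0244 0.1421] cen [0.5558 0.0282 0.151 ]
top dark n 492 z0 0.1297 tilt deg dz/dx,dz/dy [-4.19 -1.79] rms 0.0026
top ball 48 [0.5542 0.0247 0.1424] cen [0.551  0.0264 0.1521]
scene tag 49 [ 0.5691 -0.0304  0.1597] edge dir -165.3 [0.001  0.0138] L,T 0.0564 -0.021 0.0224 zmax 0.1657
top tag 33 [ 0.569  -0.0306  0.1618] edge dir -165.3 [0.001  0.0131] L,T 0.0565 -0.0197 0.0225 zmax 0.1663
```

View pics/t_b_scene.png

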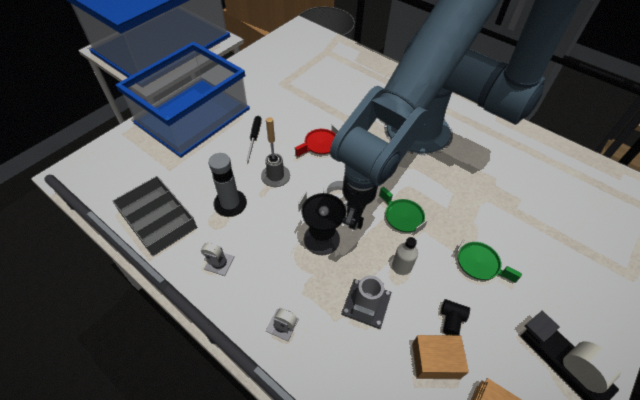

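View pics/t_b_top.png

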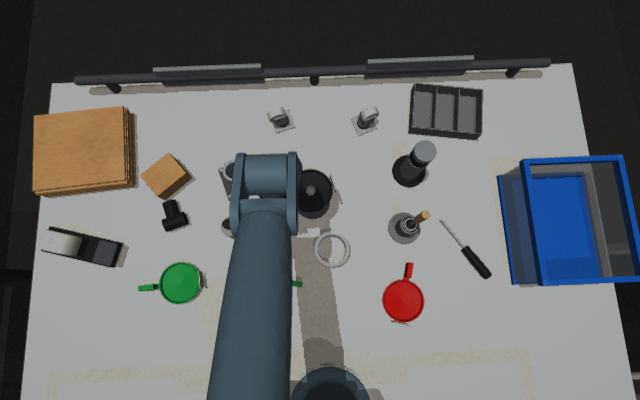

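Scene and top show the dish over its stand at (322,215), ball in the middle and tag towards the scanner (226,183). The tag normal is -75.3° and the bearing from tag to post is -75.2°. The tag middle is at about z = 0.148, the tilt is under about 0.5°, and the brush stands in its holder. I hold briefly, confirm stillness and hand in.

Call:
send_rows --dr '[[0,0,0],[0,0,0],[0,0,0],[0,0,0],[0,0,0]]' --dp '[[0,0,0],[0,0,0],[0,0,0],[0,0,0],[0,0,0]]' --grip '[1,1,1,1,1]'

```text
time: 21.37
eef_pos: [0.5311, 0.1042, 0.1428]
eef_rot: [0.562, -0.429, 0.429, -0.562]
contact_force: [0.6, 0.6, -3.0]
gripper_width: 0.0129
```

```bash
python3 t.py .5525 .0235 .131 c; python3 tg.py; python3 d.py d4 .5525 .0235 .138 | grep -E "ball|tcp"; python3 -c "
from workcell import ctrl; print(ctrl.finish_job())"
```

```text
[0.5311 0.1042 0.1428] [ 0.5619 -0.4293  0.4293 -0.5619] [0.22 0.01 0.01]
scene (830, np.float64(0.1296), array([ 0.08, -0.02]), np.float64(0.0016))
top (821, np.float64(0.1299), array([-0.66, -0.61]), np.float64(0.0018))
wrist (809, np.float64(0.1287), array([0.12, 0.46]), np.float64(0.0004))
scene tag 50 [ 0.5698 -0.0303  0.1594] edge dir -165.7 [0.0008 0.0137] L,T 0.0565 -0.0218 0.0239 zmax 0.166
top tag 34 [ 0.5692 -0.0304  0.162 ] edge dir -165.3 [0.001  0.0129] L,T 0.0564 -0.0195 0.0226 zmax 0.1674
tcp [0.5311 0.1042 0.1428] [ 0.3  0.3 -2.5] [ 0.19  0.04 -0.07] w 0.0128 vel 0.003
scene ball 44 [0.553  0.0239 0.1422] cen [0.5559 0.0284 0.1509]
top ball 47 [0.554  0.0254 0.143 ] cen [0.5511 0.0264 0.1526]
the job is handed in; nothing more can be done
None
```

The job is done and handed in at about 22 s. I brushed the bore twice, with the brush tip about 3–4 mm above the bore floor each time, and stood the brush back upright in its holder. I then lifted the black dish by its grip block about 63 mm, clear of the stand, and turned it 77° over the stand. The arm is still holding it there.

**Last checks:**
- **Tag direction:** the tag normal is -75.3° to -75.7°, and the bearing to the scanner post is -75.2°.
- **Tag height:** its middle is at about 0.148 m, the middle of the dark band.
- **Ball:** it lies within about 2 mm of the middle of the dish.
- **Stillness:** the arm was motionless (joint speeds 0.003 rad/s or less).

**Disagreements and limits:**
- **Dish tilt:** the scene camera read 0.1° or less, while the top camera read about -0.65° on each axis. I put this down to measuring noise and did not correct it.
- **Wrist camera:** it was about 3 mm off the other two in x, so I relied on those two.
- **Lowering the brush:** it touched the holder floor with a brief force of about 12 N.

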